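# Load the indexing turntable and hold its index plunger out

### The job

Lay the blue sample plate squarely on the grey plate that is clamped to the turntable, then the white plate squarely on the blue one, edges lined up to within a few millimetres, without dropping them and without disturbing the other things on the table. Only when the pile is complete, grip the red knob of the index plunger, pull it fully up against its spring and hold it there, so that its pin stays clear of the index hole and a colleague can turn the table. Finish while still holding the knob up: do not let go.

Things in the scene. Friction and masses are not known exactly. Their poses are not given: they have to be found in the camera images.
- turntable: Fixed, locked turntable: aluminium disc 230 mm across, top 40 mm above the table; on its middle a clamped grey plate 50 (x) x 80 (y) x 14 mm. At +y a grey bracket (50 mm wide, y 85 to 165 mm, top at 70 mm) over the disc rim carries the index plunger. Origin: on the disc axis at table height; z up, y toward the plunger. Place and yaw vary.
- pile_seat (a point): Centre of the top face of the grey clamped plate, 54 mm above the table; axes as the turntable's. The blue plate's origin belongs here, the white plate's 14 mm higher.
- blue_plate: Loose blue resin plate, 50 mm (x) by 80 mm (y) by 14 mm (z), about 0.1 kg, with a green glass strip let into its top along y; lies flat on the table. Origin: centre of its underside. Either way round is the same.
- white_plate: Loose white ceramic plate with the same size (50 x 80 x 14 mm), strip, weight and origin as the blue one; lies flat on the table. The two plates may start in each other's places.
- plunger (a joint): Index plunger, slides straight up: 0 = seated (pin 10 mm deep in the disc's index hole), 0.010 m = pin just out of the hole, 0.016 m = fully up at its stop. A spring pulls it back down: about 4 N when seated, 10 N at the stop. It does not lock; let go, it snaps back.
- plunger_knob (a point): Centre of the plunger's red knob, a round upright cylinder 26 mm across and 28 mm high with black grooves, 100 mm from the turntable's axis along its +y. Seated, the knob reaches from 84 to 112 mm above the table, with 4 mm of air between it and the 15 mm thick sleeve below; rises with the joint.
- amber_vial: Bystander: brown vial with white cap, 38 mm across, 67 mm high, loose; origin at its underside.
- erlenmeyer: Bystander: clear conical flask, 74 mm across, 129 mm high, loose; origin at its underside.
- camera: Bystander: grey compact camera, 94 x 43 x 62 mm, loose, near the right edge of the table; origin at its underside.
- dish_lid: Bystander: clear round dish lid, 91 mm across, 11 mm high, loose, behind the turntable; origin at its underside.
- tool_case: Bystander: dark grey flat instrument case, 95 x 135 x 28 mm, loose, on the left; origin at its underside.
Things that resemble listed ones, but are neither listed nor needed, are in the scene too. What is meant by the blue_plate is not pink, and is the smaller of those in its own colour.

How it is judged:
By the outcome, as a careful person would: the job done as asked, in the order asked, and still so for the second after the job is handed in, while the arm keeps its last pose, push and grip.
It also fails if it takes over 64 s, if anything falls off the work surface, if the arm or the gripper's body presses on something with over 40 N, if the wrist force passes 120 N, or if a joint passes its speed limit or range.

### The arm

A 6-joint arm with a two-finger parallel gripper is mounted at the origin on a cart in front of the work surface, level with it; the furniture and walls round the work are solid. World frame = base frame: x ahead of the robot, y to its left, z up, the work surface at z = 0. Lengths are in mm, angles in rad, forces in N, time in s.
With the tool pointing down it reaches from about 350 to 775 mm from the base axis. Payload 7.3 kg.
Tool frame: the origin (TCP) lies on the centre line of the jaws, within the pads' length; the fingertips stand 17 mm ahead of it and the grasp point (between the pads) lies 2 mm behind it; z points along the fingers, y is the line along which they close (so a half turn about z gives the same grasp; the last joint's range is limited). The gripper opens to 92 mm and grips with 3 to 60 N. Pads are 19 mm wide; open, the fingers measure 130 mm over their backs; the gripper's body (75 mm by 190 mm) begins 47 mm behind the grasp point.
Start: joints at [0.985, 0.342, 1.524, -0, 1.275, -0.146], TCP at [223.511, 475.064, 243.741] pointing down, gripper open.
Joint ranges: [-2.53, 2.53], [-0.77, 2.02], [0.04, 2.7], [-1, 4.14], [0.28, 2.66], [-3.11, 3.11]. Speed limits (rad/s): [2.57, 2.57, 3.14, 3.14, 3.14, 3.14].

### API

Orientations are given as [roll, pitch, yaw] about the fixed x, y, z axes, in that order (R = Rz(yaw) Ry(pitch) Rx(roll)).
In Python, from plant import bot gives the robot as it stands. The module is installed in compiled form; this text tells all that it offers.
- The arm moves only by the shell command python3 -m pendant 'ROWS'. ROWS is JSON, a list of rows, each a list of 3 entries, a list of its own where there are three numbers: the shift along the world's x, y, z as a fraction of full scale, then the turn, a rotation vector about the world's x, y, z as a fraction of full scale, then the opening, from -1 (shut) to 1 (fully open), so that 0 is half open. In form: [[[tx, ty, tz], [rx, ry, rz], claw], ...]. A call has exactly 10 rows; each row shifts and turns the commanded pose from where the row before left it; what a row does not reach is not made up. Full scale, the value 1, is 30 mm for a shift and 0.12 rad for a turn. A row lasts 1/12 s, in which the tool goes at most 41.7 mm and 7.16 degrees, less where a joint would pass 70% of its speed; a pose out of reach is approached as far as the arm can. A call with a number of a shift or a turn outside -1 to 1 is refused whole. A call with a gripper value outside its range is refused whole. The fingers move at their own pace and stop on an object; the grip force is fixed at half the most. Time passes only in rows, so rows that do not move let the fingers close, or fill a call up. It gives the time, the measured TCP pose, the force, the opening and the grip force at its end, in the units of the state.
- bot.get_obs(): the state, without advancing time (a new reading comes with each control period).
- bot.capture(name): name is "scene" or "top" or "wrist"; returns the picture (400x640x3 uint8, blue, green, red); there is no depth.
- bot.camera_params(name): a dict with "fovy" (degrees; the focal length in pixels is half the picture's height over the tangent of half this angle, whatever the lens; pixels are square), "cx", "cy" (the principal point, pixels), "distortion" ([k1, k2, p1, p2, k3] as OpenCV has them; the pictures are not rectified), "camera_from_world" (4x4, takes a point from world to camera coordinates). Camera axes: x right, y down, z forward; pixel columns grow to the right and rows downward; lengths in mm; the calibration is good to about 2 mm. A picture is of the moment at which its call begins: read the wrist's pose just before it. camera_params takes no time and is no camera call; for the wrist camera it gives the pose at the moment of the call.
- bot.close_job(): hands the job in; it is judged then, once.
The state is a dict: "time": time; "joint_positions": joint angles; "dq": joint speeds; "tau": joint torques, N m; "tool_pos": TCP position; "tcp_rot": TCP orientation; "contact_force": force on the tool from outside, world axes, zero at the start; "moment": the same for the moment, N m; "grip_width": finger opening in mm; "finger_force": force on a finger pad.
Only numpy, scipy, OpenCV 4.12 (cv2) and the standard library are available. Lean on these libraries where they do the work, as an engineer would, in place of code of your own. Each camera call takes 0.05 s, during which the arm holds its last target. There are 200 camera calls.

## Working session

There is one attempt and no reset: what is moved stays moved. The work goes in short steps, Python scripts to look and compute and a shell command to move; the robot and the scene stay as the last step left them, time stands still between calls to the robot, and variables do not carry over. Pictures are saved under pics/ and viewed, at most 12 in all, crops included, and the job is handed in when it is done.

```bash
mkdir -p pics
python3 - <<'E'
from plant import bot
import cv2,numpy as np
np.set_printoptions(precision=3,suppress=True)
print(bot.get_obs())
for n in ["scene","top","wrist"]:
    p=bot.camera_params(n); print(n,p)
    cv2.imwrite(f"pics/{n}0.png",bot.capture(n))
E
```

```text
{'time': 0.0, 'joint_positions': array([ 0.985,  0.343,  1.525, -0.   ,  1.275, -0.146]), 'dq': array([ 0.001,  0.002,  0.001,  0.001, -0.001,  0.   ]), 'tau': array([ -0.001, -43.124, -24.421,   0.072,   0.056,  -0.   ]), 'tool_pos': array([223.311, 474.725, 243.042]), 'tcp_rot': array([-3.14 , -0.   ,  2.702]), 'contact_force': array([ 0.968,  0.002, -0.941]), 'moment': array([-0.03 ,  0.041,  0.002]), 'finger_force': 0.0, 'grip_width': 91.74524857344946}
scene {'fovy': 57.47084406412244, 'cx': 313.43726078576583, 'cy': 197.09381399863926, 'distortion': array([-0.031,  0.   ,  0.   ,  0.   ,  0.   ]), 'camera_from_world': array([[   0.496,   -0.868,   -0.005, -310.425],
       [  -0.525,   -0.296,   -0.798,  367.287],
       [   0.691,    0.398,   -0.603,  713.161],
       [   0.   ,    0.   ,    0.   ,    1.   ]])}
top {'fovy': 43.574269296159315, 'cx': 310.78568757391304, 'cy': 200.15544178023342, 'distortion': array([-0.081,  0.   ,  0.   ,  0.   ,  0.   ]), 'camera_from_world': array([[  -0.011,   -1.   ,    0.017,  -17.666],
       [  -0.986,    0.008,   -0.166,  613.138],
       [   0.166,   -0.018,   -0.986, 1730.618],
       [   0.   ,    0.   ,    0.   ,    1.   ]])}
wrist {'fovy': 69.65603822683616, 'cx': 317.0645699241977, 'cy': 198.98140048316503, 'distortion': array([0.002, 0.   , 0.   , 0.   , 0.   ]), 'camera_from_world': array([[   0.426,    0.905,   -0.001, -523.341],
       [   0.873,   -0.41 ,    0.263,  -33.436],
       [   0.237,   -0.113,   -0.965,  390.22 ],
       [   0.   ,    0.   ,    0.   ,    1.   ]])}
```

View pics/top0.png

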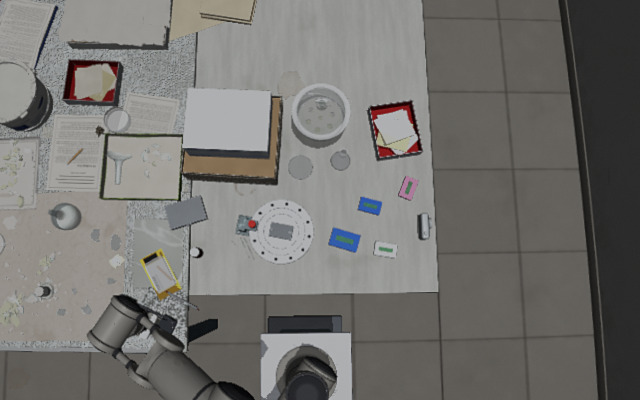

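View pics/scene0.png

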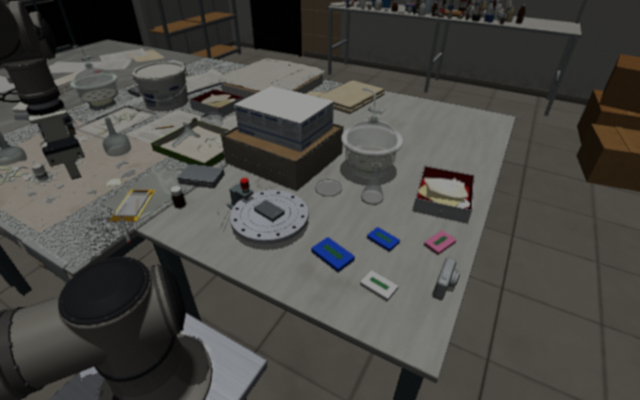

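The top view shows the turntable at (281,231) with the knob at (253,225). The candidates for blue_plate are the large blue plate (345,240), the small blue plate (370,205) and the pink plate (409,188). White is at (386,249). By the description, blue_plate is the small one at (370,205). I'll check this in a close crop and get rough positions.

```bash
cat > h.py <<'E'
from plant import bot
import cv2,numpy as np
np.set_printoptions(precision=2,suppress=True)
def K(p):
    f=200/np.tan(np.radians(p["fovy"])/2); return np.array([[f,0,p["cx"]],[0,f,p["cy"]],[0,0,1.]])
def ray(p,uv,z):
    "pixels -> world points on plane z"
    uv=np.asarray(uv,float).reshape(-1,1,2)
    n=cv2.undistortPoints(uv,K(p),p["distortion"]).reshape(-1,2)
    T=p["camera_from_world"];R=T[:3,:3];c=-R.T@T[:3,3]
    d=np.c_[n,np.ones(len(n))]@R
    return c+d*((z-c[2])/d[:,2])[:,None]
def proj(p,X):
    T=p["camera_from_world"];r,_=cv2.Rodrigues(T[:3,:3])
    return cv2.projectPoints(np.asarray(X,float).reshape(-1,1,3),r,T[:3,3],K(p),p["distortion"])[0].reshape(-1,2)
def masks(im):
    h=cv2.cvtColor(im,cv2.COLOR_BGR2HSV);H,S,V=cv2.split(h)
    return {"blue":((H>100)&(H<130)&(S>140)&(V>60)),"red":(((H<8)|(H>172))&(S>150)&(V>70)),
            "green":((H>50)&(H<90)&(S>90)&(V>30))}
def blobs(m,amin=15):
    n,l,s,c=cv2.connectedComponentsWithStats(m.astype(np.uint8))
    return [(i,s[i],c[i],l==i) for i in range(1,n) if s[i,4]>=amin]
E
python3 - <<'E'
from h import *
im=cv2.imread("pics/top0.png");p=bot.camera_params("top")
for k,z in [("blue",12),("green",14),("red",112)]:
    for i,s,c,m in blobs(masks(im)[k]):
        if 230<c[0]<440 and 170<c[1]<270:
            rr=cv2.minAreaRect(np.argwhere(m)[:,::-1].astype(np.float32)); print(k,s[4],c,ray(p,[c],z)[0],rr)
print("tt",ray(p,[[281,231],[386,249],[424,226]],40))
cv2.imwrite("pics/crop.png",cv2.resize(im[160:280,180:440],None,fx=3,fy=3,interpolation=cv2.INTER_CUBIC))
E
```

```text
blue 231 [369.74 205.52] [ 597.99 -239.12   12.  ] ((369.76470947265625, 205.44119262695312), (21.10059928894043, 13.096923828125), 14.03624439239502)
blue 393 [344.19 239.69] [ 474.26 -143.     12.  ] ((344.261474609375, 239.62844848632812), (27.872745513916016, 17.145090103149414), 16.699243545532227)
green 24 [408.33 187.  ] [ 665.4  -383.63   14.  ] ((408.4500427246094, 187.1500244140625), (2.213594436645508, 10.751745223999023), 18.434947967529297)
green 37 [369.7  205.08] [ 599.31 -238.74   14.  ] ((369.9706115722656, 205.11769104003906), (12.611852645874023, 2.6678919792175293), 14.03624439239502)
green 68 [344.37 239.38] [ 475.18 -143.51   14.  ] ((344.3440856933594, 239.35321044921875), (16.761962890625, 3.9270877838134766), 16.699241638183594)
green 26 [385.65 249.19] [ 438.2  -291.62   14.  ] ((385.5769348144531, 249.1154022216797), (11.374736785888672, 1.9611613750457764), 11.309932708740234)
red 37 [251.59 223.7 ] [522.98 180.31 112.  ] ((252.0, 224.0), (6.0, 6.0), 0.0)
tt [[ 504.81   83.1    40.  ]
 [ 437.1  -288.52   40.  ]
 [ 517.64 -428.5    40.  ]]
```

View pics/crop.png

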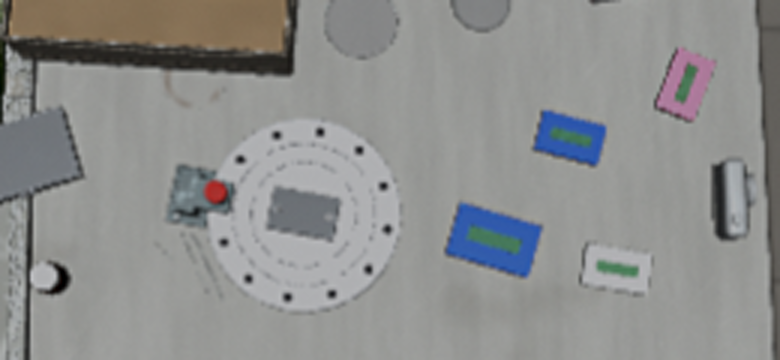

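The crop confirms it: the small blue plate (570,137 in the crop) is about 80x50 mm, and the large blue one (493,240) and the pink one (685,85) are decoys. I'll go over the turntable on the way for a wrist view.

```bash
python3 -m pendant '[[[0.87,-1,0],[0,0,-0.6],1],[[0.87,-1,0],[0,0,-0.6],1],[[0.87,-1,0],[0,0,-0.6],1],[[0.87,-1,0],[0,0,-0.6],1],[[0.87,-1,0],[0,0,-0.6],1],[[0.87,-1,0],[0,0,-0.6],1],[[0.87,-1,0],[0,0,-0.6],1],[[0.87,-1,0],[0,0,-0.6],1],[[0.87,-1,0],[0,0,-0.6],1],[[0.87,-1,0],[0,0,-0.6],1]]' && python3 -m pendant '[[[0,-1,0],[0,0,-0.6],1],[[0,-0.5,0],[0,0,-0.6],1],[[0,0,0],[0,0,-0.4],1],[[0,0,0],[0,0,0],1],[[0,0,0],[0,0,0],1],[[0,0,0],[0,0,0],1],[[0,0,0],[0,0,0],1],[[0,0,0],[0,0,0],1],[[0,0,0],[0,0,0],1],[[0,0,0],[0,0,0],1]]'
python3 - <<'E'
from h import *
import pickle
p=bot.camera_params("wrist");im=bot.capture("wrist")
cv2.imwrite("pics/w1.png",im);pickle.dump(p,open("w1.pkl","wb"))
for i,s,c,m in blobs(masks(im)["red"]): print(s[4],c,ray(p,[c],112))
E
```

```text
time: 0.98
tool_pos: [485.4, 173.3, 243.6]
tcp_rot: [-3.141, -0.0, 1.978]
contact_force: [0.9, 0.9, -0.3]
grip_width: 91.5
finger_force: 0.0
time: 1.82
tool_pos: [484.5, 130.4, 243.8]
tcp_rot: [3.141, 0.0, 1.791]
contact_force: [-0.0, 0.2, -0.7]
grip_width: 92.2
finger_force: 0.0
548 [371.72 152.24] [[525.52 181.45 112.  ]]
```

View pics/w1.png

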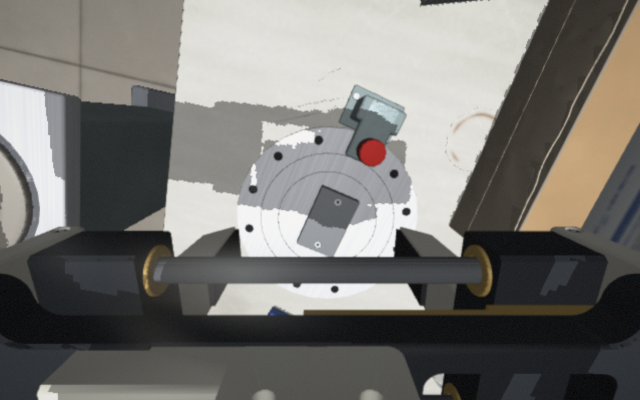

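The wrist view shows the grey plate with corners near (320,185), (359,200), (334,257) and (298,243), and the red knob at (372,152). I'll fit the plate outline to the image.

```bash
cat >> h.py <<'E'
from scipy.optimize import minimize
from scipy.ndimage import map_coordinates
def fit(im,p,x,y,yaw,z,hw=25,hl=40):
    "fit rectangle top face at height z by maximal contrast across its edges"
    g=cv2.GaussianBlur(im,(0,0),.8).astype(float)
    t=np.linspace(-.9,.9,40)
    def pts(q,d):
        a,b=hw+d,hl+d
        P=np.r_[np.c_[0*t+a,t*hl],np.c_[0*t-a,t*hl],np.c_[t*hw,0*t+b],np.c_[t*hw,0*t-b]]
        c,s=np.cos(q[2]),np.sin(q[2])
        return np.c_[q[0]+c*P[:,0]-s*P[:,1],q[1]+s*P[:,0]+c*P[:,1],0*P[:,0]+z]
    def samp(X):
        uv=proj(p,X); return np.array([map_coordinates(g[...,k],[uv[:,1],uv[:,0]],order=1) for k in range(3)])
    def cost(v):
        q=[x+v[0]*10,y+v[1]*10,yaw+v[2]*.1]
        e=np.abs(samp(pts(q,1.5))-samp(pts(q,-1.5))).sum(0)
        return -np.mean(np.minimum(e,120))
    best=min((minimize(cost,[a,b,c],method="Nelder-Mead",options=dict(initial_simplex=np.array([a,b,c])+np.r_[np.zeros((1,3)),np.eye(3)*.3])) for a in(-.5,0,.5) for b in(-.5,0,.5) for c in(-.5,.5)),key=lambda r:r.fun)
    v=best.x;q=np.array([x+v[0]*10,y+v[1]*10,yaw+v[2]*.1]); return q,best.fun,proj(p,pts(q,0))
E
python3 - <<'E'
from h import *
import pickle
im=cv2.imread("pics/w1.png");p=pickle.load(open("w1.pkl","rb"))
X=ray(p,[[320,185],[359,200],[334,257],[298,243]],54);print(X)
c=X.mean(0);d=X[0]+X[1]-X[2]-X[3];yaw=np.arctan2(-d[0],d[1]);print(c,yaw)
q,f,uv=fit(im,p,c[0],c[1],yaw,54);print(q,f)
s=np.array([-np.sin(q[2]),np.cos(q[2])]);print("knob pred",q[:2]+100*s)
# disc circle check: index-hole dots
H=ray(p,[[394,174],[406,212],[319,140],[278,156],[253,189],[249,228],[335,289]],40);A=np.c_[2*H[:,:2],np.ones(len(H))]
r=np.linalg.lstsq(A,(H[:,:2]**2).sum(1),rcond=None)[0];print("disc c",r[:2],np.sqrt(r[2]+r[0]**2+r[1]**2))
v=im.copy()
for a in uv: cv2.circle(v,tuple(int(k) for k in np.round(a)),0,(0,255,0),-1)
kn=np.r_[q[:2]+100*s,112];th=np.linspace(0,6.28,60)
for a in proj(p,np.c_[kn[0]+13*np.cos(th),kn[1]+13*np.sin(th),0*th+112]): cv2.circle(v,tuple(int(k) for k in np.round(a)),0,(255,255,0),-1)
cv2.imwrite("pics/fit1.png",cv2.resize(v[110:300,230:430],None,fx=3,fy=3,interpolation=cv2.INTER_NEAREST))
E
```

```text
[[488.3  127.62  54.  ]
 [537.84 119.9   54.  ]
 [526.11  40.72  54.  ]
 [477.87  49.54  54.  ]]
[507.53  84.45  54.  ] -0.13992051717627818
[507.2   84.08  -0.2 ] -118.40688269084907
knob pred [526.65 182.17]
disc c [507.72  82.36] 100.1179411584481
```

View pics/fit1.png

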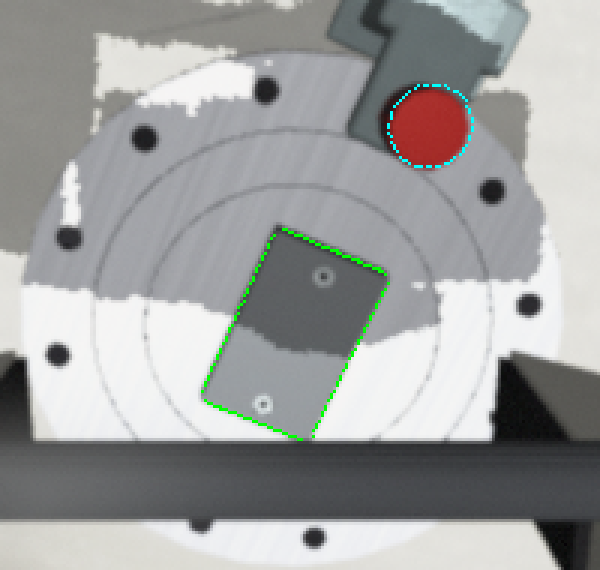

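The fit is good: seat (507.2, 84.1), yaw -0.200, knob about (526, 182). Next I'll look at the blue plate.

```bash
python3 -m pendant '[[[0.25,-0.95,0],[0,0,-0.3],1],[[0.25,-0.95,0],[0,0,-0.3],1],[[0.25,-0.95,0],[0,0,-0.3],1],[[0.25,-0.95,0],[0,0,-0.3],1],[[0.25,-0.95,0],[0,0,-0.3],1],[[0.25,-0.95,0],[0,0,-0.3],1],[[0.25,-0.95,-0.2],[0,0,-0.3],1],[[0.25,-0.95,-0.2],[0,0,-0.3],1],[[0.25,-0.95,-0.2],[0,0,-0.3],1],[[0.25,-0.95,-0.2],[0,0,-0.3],1]]' && python3 -m pendant '[[[0.25,-0.95,-0.2],[0,0,-0.3],1],[[0.25,-0.95,-0.2],[0,0,-0.3],1],[[0.25,-0.95,-0.4],[0,0,-0.27],1],[[0.25,-0.5,-0.5],[0,0,0],1],[[0,0,-0.5],[0,0,0],1],[[0,0,0],[0,0,0],1],[[0,0,0],[0,0,0],1],[[0,0,0],[0,0,0],1],[[0,0,0],[0,0,0],1],[[0,0,0],[0,0,0],1]]'
python3 - <<'E'
from h import *
p=bot.camera_params("wrist");im=bot.capture("wrist");cv2.imwrite("pics/w2.png",im)
v=im.copy()
for i,s,c,m in blobs(masks(im)["blue"],300):
    rr=cv2.minAreaRect(ray(p,np.argwhere(m)[:,::-1],14)[:,:2].astype(np.float32)); print(s[4],c,rr)
q,f,uv=fit(im,p,598,-240,-.245,14);print(q,f)
for a in uv: cv2.circle(v,tuple(int(k) for k in np.round(a)),0,(0,255,255),-1)
cv2.imwrite("pics/fit2.png",v)
E
```

```text
time: 2.7
tool_pos: [559.7, -156.3, 219.5]
tcp_rot: [3.141, -0.0, 1.428]
contact_force: [-0.1, 0.2, 0.0]
grip_width: 91.5
finger_force: 0.0
time: 3.53
tool_pos: [590.0, -255.0, 167.2]
tcp_rot: [3.139, 0.001, 1.326]
contact_force: [-0.1, -0.7, -0.0]
grip_width: 91.6
finger_force: 0.0
6394 [177.45 104.61] ((477.5713806152344, -143.7367706298828), (102.91776275634766, 68.67598724365234), 72.58541107177734)
2858 [323.03 170.09] ((600.7930297851562, -239.42098999023438), (78.80038452148438, 48.408355712890625), 74.55875396728516)
[ 600.88 -239.92   -0.26] -120.0
```

View pics/fit2.png

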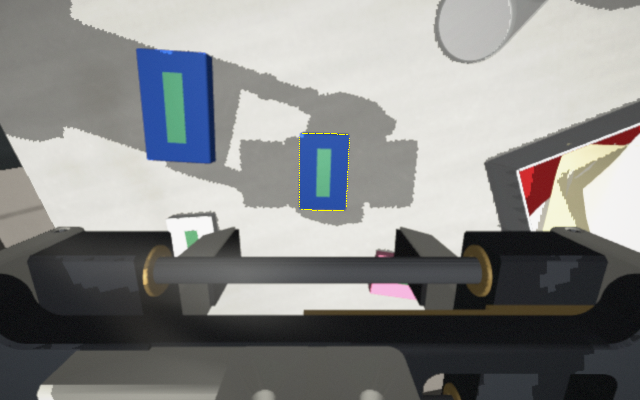

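The fit sits on the plate at (323,172) in the image. Blue is at (600.9, -239.9), yaw -0.265. Now descend and grip.

```bash
python3 -m pendant '[[[0.36,0.5,-0.5],[0,0,-0.17],1],[[0,0,-1],[0,0,0],1],[[0,0,-1],[0,0,0],1],[[0,0,-1],[0,0,0],1],[[0,0,-0.6],[0,0,0],1],[[0,0,-0.4],[0,0,0],1],[[0,0,-0.25],[0,0,0],1],[[0,0,-0.15],[0,0,0],1],[[0,0,0],[0,0,0],1],[[0,0,0],[0,0,0],1]]'
```

```text
time: 4.42
tool_pos: [601.0, -240.8, 19.9]
tcp_rot: [3.14, 0.0, 1.305]
contact_force: [-0.2, 0.8, -0.3]
grip_width: 92.0
finger_force: 0.0
```

```bash
python3 -m pendant '[[[0,0,0],[0,0,0],-1],[[0,0,0],[0,0,0],-1],[[0,0,0],[0,0,0],-1],[[0,0,0],[0,0,0],-1],[[0,0,0],[0,0,0],-1],[[0,0,0],[0,0,0],-1],[[0,0,0],[0,0,0],-1],[[0,0,0],[0,0,0],-1],[[0,0,0],[0,0,0],-1],[[0,0,0],[0,0,0],-1]]'
```

```text
time: 5.25
tool_pos: [600.3, -240.4, 18.8]
tcp_rot: [3.142, 0.0, 1.305]
contact_force: [0.2, 0.2, -0.1]
grip_width: 49.6
finger_force: 30.0
```

```bash
python3 -m pendant '[[[0,0,0.3],[0,0,0],-1],[[0,0,0.7],[0,0,0],-1],[[0,0,1],[0,0,0],-1],[[0,0,1],[0,0,0],-1],[[0,0.2,0.7],[0,0,0],-1],[[-0.06,0.5,0.3],[0,0,0.05],-1],[[-0.2,0.7,0],[0,0,0.05],-1],[[-0.25,0.9,0],[0,0,0.05],-1],[[-0.26,0.9,0],[0,0,0.05],-1],[[-0.26,0.9,0],[0,0,0.05],-1]]' && python3 -m pendant '[[[-0.26,0.9,0],[0,0,0.05],-1],[[-0.26,0.9,0],[0,0,0.05],-1],[[-0.26,0.9,0],[0,0,0.05],-1],[[-0.26,0.9,0],[0,0,0.05],-1],[[-0.26,0.9,0],[0,0,0.05],-1],[[-0.26,0.9,0],[0,0,0.04],-1],[[-0.26,0.7,0],[0,0,0],-1],[[-0.26,0.6,0],[0,0,0],-1],[[-0.01,0.3,0],[0,0,0],-1],[[0,0,0],[0,0,0],-1]]'
```

```text
time: 6.08
tool_pos: [568.0, -115.3, 138.1]
tcp_rot: [-3.14, -0.0, 1.335]
contact_force: [-0.2, 0.8, -0.0]
grip_width: 49.8
finger_force: 30.0
time: 6.92
tool_pos: [505.8, 94.6, 138.5]
tcp_rot: [-3.141, -0.0, 1.373]
contact_force: [0.4, -0.2, -0.6]
grip_width: 49.7
finger_force: 30.0
```

```bash
python3 -m pendant '[[[0,-0.3,-0.5],[0,0,0],-1],[[0,0,-0.5],[0,0,0],-1],[[0,0,0],[0,0,0],-1],[[0,0,0],[0,0,0],-1],[[0,0,0],[0,0,0],-1],[[0,0,0],[0,0,0],-1],[[0,0,0],[0,0,0],-1],[[0,0,0],[0,0,0],-1],[[0,0,0],[0,0,0],-1],[[0,0,0],[0,0,0],-1]]'
python3 - <<'E'
from h import *
for i in range(6):
    im=bot.capture("scene");o=bot.get_obs();print(o["tool_pos"],o["tcp_rot"][2])
cv2.imwrite("pics/s3.png",cv2.resize(im[150:270,190:350],None,fx=4,fy=4))
E
```

```text
time: 7.75
tool_pos: [506.8, 83.6, 109.0]
tcp_rot: [3.141, -0.0, 1.37]
contact_force: [0.7, 0.2, -0.4]
grip_width: 49.4
finger_force: 30.0
[506.75  83.62 108.91] 1.369950036937901
[506.73  83.61 108.83] 1.369927774359354
[506.71  83.61 108.8 ] 1.369913200822101
[506.71  83.59 108.78] 1.3698226590262634
[506.71  83.57 108.75] 1.3698897581426865
[506.7   83.59 108.76] 1.3698619892500221
```

```bash
python3 -m pendant '[[[0,0.01,-0.5],[0,0,0],-1],[[0,0,-0.3],[0,0,0],-1],[[0,0,-0.15],[0,0,0],-1],[[0,0,-0.1],[0,0,0],-1],[[0,0,-0.06],[0,0,0],-1],[[0,0,-0.03],[0,0,0],-1],[[0,0,0],[0,0,0],-1],[[0,0,0],[0,0,0],-1],[[0,0,0],[0,0,0],-1],[[0,0,0],[0,0,0],-1]]'
```

```text
time: 8.88
tool_pos: [506.9, 83.9, 74.9]
tcp_rot: [3.141, -0.0, 1.37]
contact_force: [-0.5, 0.6, -0.9]
grip_width: 49.9
finger_force: 30.0
```

```bash
python3 -m pendant '[[[0,0,-0.02],[0,0,0],-1],[[0,0,-0.02],[0,0,0],-1],[[0,0,0],[0,0,0],-1],[[0,0,0],[0,0,0],-1],[[0,0,0],[0,0,0],-1],[[0,0,0],[0,0,0],-1],[[0,0,0],[0,0,0],-1],[[0,0,0],[0,0,0],-1],[[0,0,0],[0,0,0],-1],[[0,0,0],[0,0,0],-1]]'
```

```text
time: 9.72
tool_pos: [506.7, 83.9, 73.3]
tcp_rot: [3.141, 0.0, 1.37]
contact_force: [0.2, -0.2, -1.1]
grip_width: 49.2
finger_force: 30.0
```

```bash
python3 -m pendant '[[[0,0,-0.02],[0,0,0],-1],[[0,0,0],[0,0,0],-1],[[0,0,0],[0,0,0],-1],[[0,0,0],[0,0,0],-1],[[0,0,0],[0,0,0],-1],[[0,0,-0.02],[0,0,0],-1],[[0,0,0],[0,0,0],-1],[[0,0,0],[0,0,0],-1],[[0,0,0],[0,0,0],-1],[[0,0,0],[0,0,0],-1]]'
```

```text
time: 10.55
tool_pos: [506.7, 83.9, 72.7]
tcp_rot: [3.141, -0.0, 1.37]
contact_force: [-1.8, -0.0, 4.6]
grip_width: 49.9
finger_force: 30.0
```

Contact at 4.6 N. Release and rise.

```bash
python3 -m pendant '[[[0,0,0],[0,0,0],1],[[0,0,0],[0,0,0],1],[[0,0,0],[0,0,0],1],[[0,0,0],[0,0,0],1],[[0,0,0],[0,0,0],1],[[0,0,0],[0,0,0],1],[[0,0,0.5],[0,0,0],1],[[0,0,1],[0,0,0],1],[[0,0,1],[0,0,0],1],[[0,0,1],[0,0,0],1]]' && python3 -m pendant '[[[0,-1,0.5],[0,0,0],1],[[0,-1,0],[0,0,0],1],[[0,-0.5,0],[0,0,0],1],[[0,0,0],[0,0,0],1],[[0,0,0],[0,0,0],1],[[0,0,0],[0,0,0],1],[[0,0,0],[0,0,0],1],[[0,0,0],[0,0,0],1],[[0,0,0],[0,0,0],1],[[0,0,0],[0,0,0],1]]'
python3 - <<'E'
from h import *
p=bot.camera_params("wrist");im=bot.capture("wrist");cv2.imwrite("pics/w4.png",im)
print(fit(im,p,507.2,84.1,-.2,68)[:2])
for i,s,c,m in blobs(masks(im)["blue"],300):
    print(s[4],c,cv2.minAreaRect(ray(p,np.argwhere(m)[:,::-1],68)[:,:2].astype(np.float32)))
for i,s,c,m in blobs(masks(im)["red"],300): print(ray(p,[c],112))
E
```

```text
time: 11.38
tool_pos: [506.3, 83.8, 178.1]
tcp_rot: [-3.141, 0.0, 1.37]
contact_force: [0.5, 0.4, -0.4]
grip_width: 91.7
finger_force: 0.0
time: 12.22
tool_pos: [506.7, 9.4, 192.0]
tcp_rot: [-3.141, -0.0, 1.371]
contact_force: [-0.0, -0.3, -0.4]
grip_width: 92.1
finger_force: 0.0
(array([506.38,  85.28,  -0.21]), np.float64(-120.0))
4128 [300.54 112.99] ((506.96044921875, 84.51240539550781), (78.60677337646484, 48.570377349853516), 78.08760070800781)
552 [302.29 297.81] ((469.32257080078125, -97.98126220703125), (40.69784164428711, 19.003376007080078), 72.38872528076172)
483 [335.08 295.93] ((503.7541809082031, -101.15737915039062), (33.06290817260742, 18.745302200317383), 73.12258911132812)
```

View pics/w4.png

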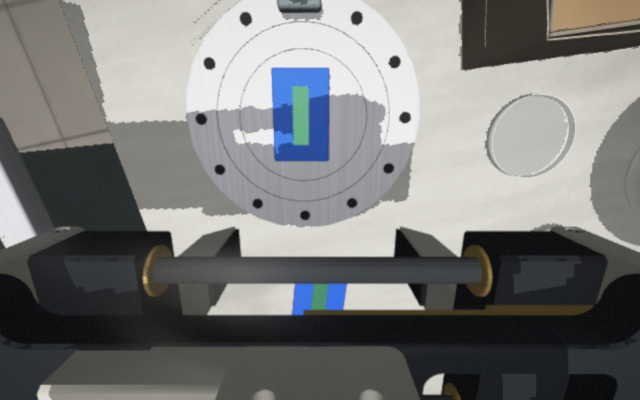

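The blue plate (300,113) is on the grey plate and aligned to within 1 mm. Next is the white plate.

```bash
python3 -m pendant '[[[-0.1,-0.5,0],[0,0,0],1],[[-0.24,-1,0],[0,0,0],1],[[-0.24,-1,0],[0,0,0],1],[[-0.24,-1,0],[0,0,0],1],[[-0.24,-1,0],[0,0,0],1],[[-0.24,-1,0],[0,0,0],1],[[-0.24,-1,0],[0,0,0],1],[[-0.24,-1,0],[0,0,0],1],[[-0.24,-1,0],[0,0,0],1],[[-0.24,-1,0],[0,0,0],1]]' && python3 -m pendant '[[[-0.24,-0.7,-0.4],[0,0,0],1],[[-0.1,-0.4,-0.4],[0,0,0],1],[[0,0,0],[0,0,0],1],[[0,0,0],[0,0,0],1],[[0,0,0],[0,0,0],1],[[0,0,0],[0,0,0],1],[[0,0,0],[0,0,0],1],[[0,0,0],[0,0,0],1],[[0,0,0],[0,0,0],1],[[0,0,0],[0,0,0],1]]'
python3 - <<'E'
from h import *
p=bot.camera_params("wrist");im=bot.capture("wrist");cv2.imwrite("pics/w5.png",im)
v=im.copy()
for i,s,c,m in blobs(masks(im)["green"],100): 
    c=c; print(c,cv2.minAreaRect(ray(p,np.argwhere(m)[:,::-1],14)[:,:2].astype(np.float32)))
q,f,uv=fit(im,p,438,-291,-.2,14);print(q,f)
for a in uv: cv2.circle(v,tuple(int(k) for k in np.round(a)),0,(0,0,255),-1)
cv2.imwrite("pics/fit5.png",v)
E
```

```text
time: 13.1
tool_pos: [438.4, -277.4, 192.2]
tcp_rot: [3.141, -0.0, 1.37]
contact_force: [0.5, -0.1, -0.3]
grip_width: 91.4
finger_force: 0.0
time: 13.93
tool_pos: [428.9, -308.8, 168.4]
tcp_rot: [3.141, 0.0, 1.37]
contact_force: [0.6, 0.1, -0.2]
grip_width: 91.8
finger_force: 0.0
[330.83  19.99] ((472.762939453125, -156.76101684570312), (33.846336364746094, 17.44872283935547), 72.87044525146484)
[324.4  175.74] ((439.33966064453125, -294.7258605957031), (38.98651123046875, 11.600820541381836), 81.00130462646484)
[ 440.48 -290.58   -0.17] -115.02949159129335
```

View pics/fit5.png

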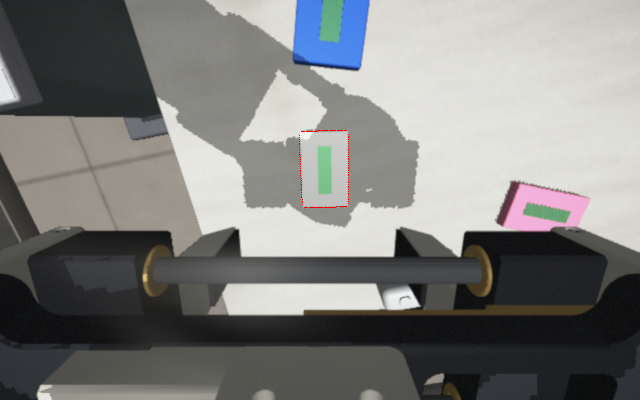

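The fitted rectangle encloses the white plate (324,169). The strip centroid disagrees, so I'll check the end edges in a raw crop.

Run:
```python
from h import *
im=cv2.imread("pics/w5.png");p=bot.camera_params("wrist")
c=im[115:225,280:370]; cv2.imwrite("pics/c5.png",cv2.resize(c,None,fx=5,fy=5,interpolation=cv2.INTER_CUBIC))
H=cv2.cvtColor(im,cv2.COLOR_BGR2HSV)
m=(H[...,0]>40)&(H[...,0]<90)&(H[...,1]>60)
for i,s,c,mm in blobs(m,200): print(c,cv2.minAreaRect(ray(p,np.argwhere(mm)[:,::-1],14)[:,:2].astype(np.float32)))
```

```text
[330.83  19.99] ((472.69976806640625, -156.8678436279297), (33.83953094482422, 17.445072174072266), 72.8593521118164)
[324.13 169.63] ((439.9372863769531, -291.1816101074219), (48.32466506958008, 12.56896686553955), 79.18939208984375)
[546.21 212.55] ((666.107421875, -384.0262145996094), (12.094976425170898, 48.29593276977539), 66.72400665283203)
```

View pics/c5.png

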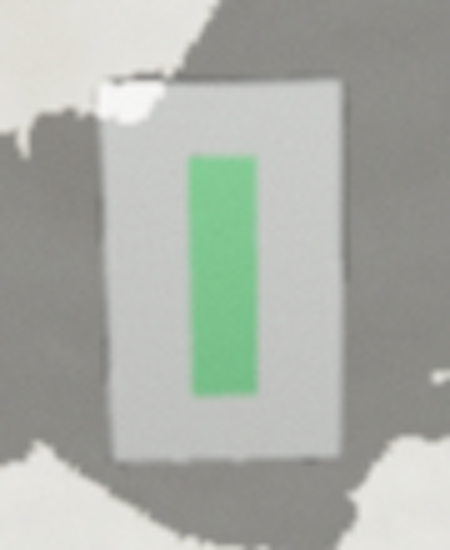

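The crop shows clean plate edges and a centred strip. White is at (440.2, -290.9), yaw -0.18. Descend and grip.

```bash
python3 -m pendant '[[[0.38,0.6,-0.5],[0,0,0.17],1],[[0,0,-1],[0,0,0],1],[[0,0,-1],[0,0,0],1],[[0,0,-1],[0,0,0],1],[[0,0,-0.6],[0,0,0],1],[[0,0,-0.4],[0,0,0],1],[[0,0,-0.25],[0,0,0],1],[[0,0,-0.2],[0,0,0],1],[[0,0,0],[0,0,0],1],[[0,0,0],[0,0,0],1]]' && python3 -m pendant '[[[0,0,0],[0,0,0],-1],[[0,0,0],[0,0,0],-1],[[0,0,0],[0,0,0],-1],[[0,0,0],[0,0,0],-1],[[0,0,0],[0,0,0],-1],[[0,0,0],[0,0,0],-1],[[0,0,0],[0,0,0],-1],[[0,0,0],[0,0,0],-1],[[0,0,0],[0,0,0],-1],[[0,0,0],[0,0,0],-1]]'
```

```text
time: 14.82
tool_pos: [440.4, -291.4, 20.1]
tcp_rot: [3.141, 0.0, 1.39]
contact_force: [0.5, -0.0, 0.2]
grip_width: 92.1
finger_force: 0.0
time: 15.65
tool_pos: [440.1, -291.1, 19.7]
tcp_rot: [3.141, 0.0, 1.39]
contact_force: [-0.6, 0.4, 1.5]
grip_width: 50.2
finger_force: 30.0
```

```bash
python3 -m pendant '[[[0,0,0.3],[0,0,0],-1],[[0,0,0.7],[0,0,0],-1],[[0,0,1],[0,0,0],-1],[[0,0,1],[0,0,0],-1],[[0,0.2,0.7],[0,0,0],-1],[[0,0.5,0.3],[0,0,0],-1],[[0.18,0.8,0],[0,0,0],-1],[[0.18,0.95,0],[0,0,0],-1],[[0.18,0.95,0],[0,0,0],-1],[[0.18,0.95,0],[0,0,0],-1]]' && python3 -m pendant '[[[0.2,0.95,0],[0,0,-0.17],-1],[[0.2,0.95,0],[0,0,0],-1],[[0.2,0.95,0],[0,0,0],-1],[[0.2,0.95,0],[0,0,0],-1],[[0.2,0.95,0],[0,0,0],-1],[[0.2,0.95,0],[0,0,0],-1],[[0.2,0.95,0],[0,0,0],-1],[[0.1,0.8,0],[0,0,0],-1],[[0,0.5,0],[0,0,0],-1],[[0,0.21,0],[0,0,0],-1]]' && python3 -m pendant '[[[0,0,-0.5],[0,0,0],-1],[[0,0,-0.3],[0,0,0],-1],[[0,0,0],[0,0,0],-1],[[0,0,0],[0,0,0],-1],[[0,0,0],[0,0,0],-1],[[0,0,0],[0,0,0],-1],[[0,0,0],[0,0,0],-1],[[0,0,0],[0,0,0],-1],[[0,0,0],[0,0,0],-1],[[0,0,0],[0,0,0],-1]]'
```

```text
time: 16.48
tool_pos: [460.9, -158.3, 139.1]
tcp_rot: [-3.14, -0.001, 1.39]
contact_force: [0.5, -0.3, -0.8]
grip_width: 49.5
finger_force: 30.0
time: 17.32
tool_pos: [505.4, 86.9, 138.9]
tcp_rot: [-3.14, -0.0, 1.372]
contact_force: [0.2, -0.3, -1.7]
grip_width: 49.5
finger_force: 30.0
time: 18.15
tool_pos: [506.8, 84.1, 115.8]
tcp_rot: [3.141, -0.0, 1.37]
contact_force: [-0.5, 0.3, -0.9]
grip_width: 49.4
finger_force: 30.0
```

```bash
python3 -m pendant '[[[0,0,-0.4],[0,0,0],-1],[[0,0,-0.2],[0,0,0],-1],[[0,0,-0.15],[0,0,0],-1],[[0,0,-0.1],[0,0,0],-1],[[0,0,-0.04],[0,0,0],-1],[[0,0,-0.02],[0,0,0],-1],[[0,0,0],[0,0,0],-1],[[0,0,0],[0,0,0],-1],[[0,0,0],[0,0,0],-1],[[0,0,0],[0,0,0],-1]]'; python3 -m pendant '[[[0,0,-0.02],[0,0,0],-1],[[0,0,0],[0,0,0],-1],[[0,0,0],[0,0,0],-1],[[0,0,-0.01],[0,0,0],-1],[[0,0,0],[0,0,0],-1],[[0,0,0],[0,0,0],-1],[[0,0,0],[0,0,0],-1],[[0,0,0],[0,0,0],-1],[[0,0,0],[0,0,0],-1],[[0,0,0],[0,0,0],-1]]'
```

```text
time: 18.98
tool_pos: [506.8, 84.2, 88.6]
tcp_rot: [3.141, -0.0, 1.37]
contact_force: [0.1, 1.2, -1.4]
grip_width: 49.4
finger_force: 30.0
time: 19.82
tool_pos: [506.7, 84.2, 87.7]
tcp_rot: [3.141, -0.0, 1.37]
contact_force: [-2.2, -0.0, 5.9]
grip_width: 49.7
finger_force: 30.0
```

```bash
python3 -m pendant '[[[0,0,0],[0,0,0],1],[[0,0,0],[0,0,0],1],[[0,0,0],[0,0,0],1],[[0,0,0],[0,0,0],1],[[0,0,0],[0,0,0],1],[[0,0,0],[0,0,0],1],[[0,0,0.5],[0,0,0],1],[[0,0,1],[0,0,0],1],[[0,0,1],[0,0,0],1],[[0,0,1],[0,0,0],1]]' && python3 -m pendant '[[[0,-0.9,0.2],[0,0,0],1],[[0,-0.4,0],[0,0,0],1],[[0,0,0],[0,0,0],1],[[0,0,0],[0,0,0],1],[[0,0,0],[0,0,0],1],[[0,0,0],[0,0,0],1],[[0,0,0],[0,0,0],1],[[0,0,0],[0,0,0],1],[[0,0,0],[0,0,0],1],[[0,0,0],[0,0,0],1]]'
python3 - <<'E'
from h import *
p=bot.camera_params("wrist");im=bot.capture("wrist");cv2.imwrite("pics/w6.png",im)
q,f,uv=fit(im,p,507,84.4,-.2,82);print(q,f)
H=cv2.cvtColor(im,cv2.COLOR_BGR2HSV)
m=(H[...,0]>40)&(H[...,0]<90)&(H[...,1]>60)
for i,s,c,mm in blobs(m,200): print(c,cv2.minAreaRect(ray(p,np.argwhere(mm)[:,::-1],82)[:,:2].astype(np.float32)))
for i,s,c,m in blobs(masks(im)["red"],100):
    k=np.argwhere(m)[:,::-1]; print("knob",c,ray(p,[c],112),cv2.minEnclosingCircle(ray(p,k,112)[:,:2].astype(np.float32)))
v=im.copy()
th=np.linspace(0,6.28,80)
for a in np.r_[uv,proj(p,np.c_[526.2+13*np.cos(th),182.3+13*np.sin(th),0*th+112])]: cv2.circle(v,tuple(int(k) for k in np.round(a)),0,(0,0,255) if a[1]>90 else (255,255,0),-1)
cv2.imwrite("pics/fit6.png",cv2.resize(v[:240,180:440],None,fx=2.5,fy=2.5,interpolation=cv2.INTER_NEAREST))
E
```

```text
time: 20.65
tool_pos: [506.4, 84.2, 193.4]
tcp_rot: [-3.141, 0.0, 1.37]
contact_force: [0.5, -0.5, -0.0]
grip_width: 91.8
finger_force: 0.0
time: 21.48
tool_pos: [506.7, 45.4, 198.3]
tcp_rot: [-3.141, 0.0, 1.37]
contact_force: [-0.1, 0.2, 0.0]
grip_width: 91.8
finger_force: 0.0
[505.97  85.15  -0.22] -64.29117124262564
[308.2  155.57] ((506.47772216796875, 84.75344848632812), (48.062042236328125, 12.580463409423828), 78.40190124511719)
knob [306.21  22.21] [[526.45 180.44 112.  ]] ((526.38671875, 180.3571014404297), 12.714129447937012)
```

View pics/fit6.png

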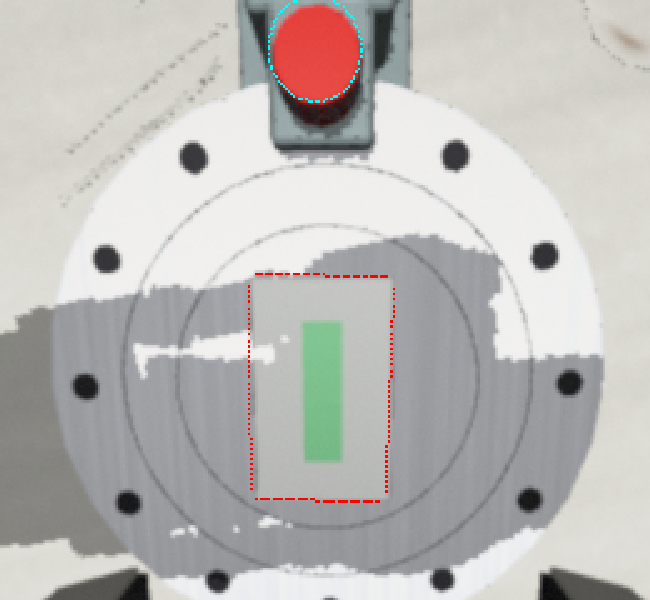

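The pile is aligned: white is at (506.5, 84.8), yaw -0.20. The knob is at (526.4, 181.5), seen at (317,52) in the crop. Next I'll move over it, descend and grip.

```bash
python3 -m pendant '[[[0.15,0.8,0],[0,0,0],1],[[0.15,1,0],[0,0,0],1],[[0.15,1,0],[0,0,0],1],[[0.15,1,0],[0,0,0],1],[[0.06,0.74,0],[0,0,0],1],[[0,0,-0.5],[0,0,0],1],[[0,0,-0.5],[0,0,0],1],[[0,0,0],[0,0,0],1],[[0,0,0],[0,0,0],1],[[0,0,0],[0,0,0],1]]' && python3 -m pendant '[[[0,0,-0.8],[0,0,0],1],[[0,0,-0.6],[0,0,0],1],[[0,0,-0.4],[0,0,0],1],[[0,0,-0.2],[0,0,0],1],[[0,0,-0.13],[0,0,0],1],[[0,0,0],[0,0,0],1],[[0,0,0],[0,0,0],1],[[0,0,0],[0,0,0],1],[[0,0,0],[0,0,0],1],[[0,0,0],[0,0,0],1]]'
```

```text
time: 22.37
tool_pos: [526.9, 181.2, 169.2]
tcp_rot: [3.141, -0.0, 1.369]
contact_force: [-0.2, -0.2, 0.4]
grip_width: 92.0
finger_force: 0.0
time: 23.2
tool_pos: [526.8, 181.4, 105.2]
tcp_rot: [3.14, -0.0, 1.37]
contact_force: [0.0, 0.4, -0.0]
grip_width: 91.5
finger_force: 0.0
```

```bash
python3 -m pendant '[[[0,0,-0.06],[0,0,0],1],[[0,0,0],[0,0,0],1],[[0,0,0],[0,0,0],-1],[[0,0,0],[0,0,0],-1],[[0,0,0],[0,0,0],-1],[[0,0,0],[0,0,0],-1],[[0,0,0],[0,0,0],-1],[[0,0,0],[0,0,0],-1],[[0,0,0],[0,0,0],-1],[[0,0,0],[0,0,0],-1]]' && python3 -m pendant '[[[0,0,0],[0,0,0],-1],[[0,0,0],[0,0,0],-1],[[0,0,0],[0,0,0],-1],[[0,0,0],[0,0,0],-1],[[0,0,0],[0,0,0],-1],[[0,0,0],[0,0,0],-1],[[0,0,0],[0,0,0],-1],[[0,0,0],[0,0,0],-1],[[0,0,0],[0,0,0],-1],[[0,0,0],[0,0,0],-1]]'
```

```text
time: 24.03
tool_pos: [526.5, 181.4, 102.7]
tcp_rot: [3.142, -0.0, 1.37]
contact_force: [-0.7, -0.1, -0.7]
grip_width: 42.9
finger_force: 0.0
time: 24.87
tool_pos: [526.5, 181.4, 102.7]
tcp_rot: [3.141, -0.0, 1.37]
contact_force: [0.7, -0.2, 0.5]
grip_width: 24.9
finger_force: 30.0
```

```bash
python3 -m pendant '[[[0,0,0.05],[0,0,0],-1],[[0,0,0.05],[0,0,0],-1],[[0,0,0.05],[0,0,0],-1],[[0,0,0.05],[0,0,0],-1],[[0,0,0.05],[0,0,0],-1],[[0,0,0.05],[0,0,0],-1],[[0,0,0.05],[0,0,0],-1],[[0,0,0.05],[0,0,0],-1],[[0,0,0],[0,0,0],-1],[[0,0,0],[0,0,0],-1]]'
```

```text
time: 25.7
tool_pos: [526.5, 181.3, 114.7]
tcp_rot: [-3.142, 0.0, 1.37]
contact_force: [3.0, 1.2, -8.8]
grip_width: 25.9
finger_force: 30.0
```

```bash
python3 -m pendant '[[[0,0,0.03],[0,0,0],-1],[[0,0,0.03],[0,0,0],-1],[[0,0,0.03],[0,0,0],-1],[[0,0,0.03],[0,0,0],-1],[[0,0,0.02],[0,0,0],-1],[[0,0,0],[0,0,0],-1],[[0,0,0],[0,0,0],-1],[[0,0,0],[0,0,0],-1],[[0,0,0],[0,0,0],-1],[[0,0,0],[0,0,0],-1]]'
```

```text
time: 26.53
tool_pos: [526.5, 181.4, 118.8]
tcp_rot: [-3.142, 0.0, 1.37]
contact_force: [3.6, 0.6, -11.7]
grip_width: 24.9
finger_force: 30.0
```

```bash
python3 -m pendant '[[[0,0,0.02],[0,0,0],-1],[[0,0,0],[0,0,0],-1],[[0,0,0],[0,0,0],-1],[[0,0,0],[0,0,0],-1],[[0,0,0],[0,0,0],-1],[[0,0,0],[0,0,0],-1],[[0,0,0],[0,0,0],-1],[[0,0,0],[0,0,0],-1],[[0,0,0],[0,0,0],-1],[[0,0,0],[0,0,0],-1]]'
python3 - <<'E'
from h import *
a=bot.capture("scene");t=bot.capture("top")
b=cv2.resize(a[150:260,180:350],None,fx=4,fy=4,interpolation=cv2.INTER_CUBIC)
cv2.imwrite("pics/end.png",b);o=bot.get_obs();print(o["tool_pos"],o["contact_force"],o["grip_width"])
E
```

```text
time: 27.37
tool_pos: [526.5, 181.4, 118.9]
tcp_rot: [-3.141, 0.0, 1.37]
contact_force: [5.4, 0.8, -15.9]
grip_width: 25.3
finger_force: 30.0
[526.43 181.33 118.84] [  5.91   0.78 -16.55] 25.337050406868247
```

View pics/end.png

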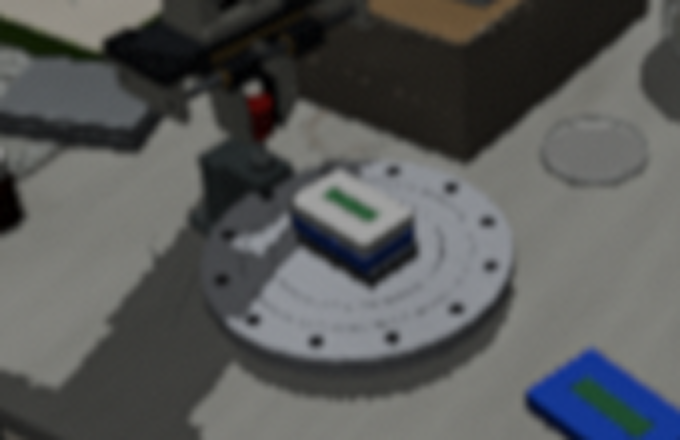

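The pile is square (350,225), the knob is raised in the jaws (260,110), and at the stop the force rises without further travel. Handing in.

```bash
python3 -c "
from plant import bot
print(bot.close_job())"
```

```text
the job is handed in; nothing more can be done
None
```

The job is handed in: blue and white lie square on the grey plate to within about 1 mm, nothing was dropped, and the arm is still holding the red knob fully up against its stop (about 16 mm of travel).

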